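# Transfer drying porcelain to the carrying tray in reverse order

## Task

Move the four white porcelain pieces from the wooden drying board into the blue carrying tray, one to a compartment and in reverse order, because the tray will be turned round for the painter: the piece at the left end of the board goes into the compartment at the right end of the tray, the second from the left into the second from the right, and so on. Set each one down gently, without dropping it or knocking any piece over; at the end all four stand upright and flat on the tray's floor, let go.

Things in the scene. Friction and masses are not known exactly. Their poses are not given: they have to be found in the camera images.
- teacup: Tall open tea cup, the widest opening of the four: 62 mm across over its straight side from 12 mm up to its rim, 72 mm high, walls 4 mm, foot 48 mm across. Origin: centre of its underside, z up its axis; it is round, so its yaw means nothing. Glazed plain white porcelain, about 160 g.
- sakecup: Small open sake cup, the smallest piece: 48 mm across over its straight side from 10 mm up to its rim, 52 mm high, walls 4 mm, foot 40 mm across. Origin: centre of its underside, z up its axis; it is round, so its yaw means nothing. Glazed plain white porcelain, about 80 g.
- flask: Closed-looking flask with a narrow neck: straight body 56 mm across from 6 to 52 mm up, then shoulders to a 20 mm neck and a 30 mm lip with a dark mouth; 84 mm high. Origin: centre of its underside, z up its axis; it is round, so its yaw means nothing. Glazed plain white porcelain, about 180 g.
- caddy: Lidded caddy: straight body 60 mm across from 6 to 46 mm up, a lid fixed to it with a small round knob of 18 mm on top; 66 mm high in all. Origin: centre of its underside, z up its axis; it is round, so its yaw means nothing. Glazed plain white porcelain, about 160 g.
- board: Fixed pale wooden drying board, 90 mm (x) by 345 mm (y), top 15 mm above the table. Origin: centre of its underside, at table height; y runs along the row to the robot's left, turned up to 0.1 rad. Either it or the tray is the nearer. The pads, and so the pieces at the start, stand at about y = -123, -41, +41, +123 mm of its frame (right to left for the robot), x = 0.
- tray: Fixed blue plastic tray, one row of four open compartments, 90 mm (x) by 332 mm (y) plus end lugs. Origin: centre of its underside, at table height; y runs along the row to the robot's left, turned up to 0.1 rad. Compartment centres: y = -123, -41, +41, +123 mm, x = 0; inside 82 (x) by 78 (y) mm; floor 10 mm, tops of the 4 mm walls 20 mm above the table.
- pad_teacup: Fixed round cork pad, 74 mm across and 5 mm thick, on the board: the one the teacup stands on at the start. It stays there and marks the place the teacup came from. Origin: centre of its underside, 15 mm above the table; its top, where the piece stands, is 20 mm above the table.
- pad_sakecup: Fixed round cork pad, 74 mm across and 5 mm thick, on the board: the one the sakecup stands on at the start. It stays there and marks the place the sakecup came from. Origin: centre of its underside, 15 mm above the table; its top, where the piece stands, is 20 mm above the table.
- pad_flask: Fixed round cork pad, 74 mm across and 5 mm thick, on the board: the one the flask stands on at the start. It stays there and marks the place the flask came from. Origin: centre of its underside, 15 mm above the table; its top, where the piece stands, is 20 mm above the table.
- pad_caddy: Fixed round cork pad, 74 mm across and 5 mm thick, on the board: the one the caddy stands on at the start. It stays there and marks the place the caddy came from. Origin: centre of its underside, 15 mm above the table; its top, where the piece stands, is 20 mm above the table.

How it is judged:
By the outcome, as a careful person would: the job done as asked, in the order asked, and still so for the second after the job is handed in, with the robot touching nothing.
It also fails if it takes over 99 s, if anything falls off the work surface, if the arm or the gripper's body presses on something with over 40 N, if the wrist force passes 120 N, or if a joint passes its speed limit or range.

## Robot

A 6-joint arm with a two-finger parallel gripper is mounted at the origin on the work surface. World frame = base frame: x ahead of the robot, y to its left, z up, the work surface at z = 0. Lengths are in m, angles in rad, forces in N, time in s.
With the tool pointing down it reaches from about 0.425 to 0.925 m from the base axis. Payload 12.5 kg.
Tool frame: the origin (TCP) lies between the finger pads; the fingertips stand 22 mm ahead of it and the grasp point (between the pads) lies 3 mm ahead of it; z points along the fingers, y is the line along which they close (so a half turn about z gives the same grasp; the last joint's range is limited). The gripper opens to 85 mm and grips with 20 to 120 N. Pads are 22 mm wide; open, the fingers measure 114 mm over their backs; the gripper's body (76 mm by 85 mm) begins 54 mm behind the grasp point. The pads swing forward as they close: fully open they stand 13 mm farther back than shut.
Start: joints at [-1.282, 0.491, 1.559, -0, 1.092, -0.106], TCP at [0.24, -0.577, 0.253] pointing down, gripper open.
Joint ranges: [-3.1, 3.1], [-0.84, 2.19], [0.05, 2.79], [-1.13, 4.28], [0.06, 2.93], [-2.69, 2.69]. Speed limits (rad/s): [2.22, 2.22, 2.79, 3.14, 3.14, 3.14].

## Interface

Orientations are given as a unit quaternion [x, y, z, w].
In Python, from rig import env gives the robot as it stands.
- The arm moves only by the tool tcp_steps, called as name([rows], argument=value, ...), one row to a line, values as JSON. Schema: {"type":"object","properties":{"increments":{"type":"array","items":{"type":"array","items":{"type":"array","items":{"type":"number"},"minItems":4,"maxItems":4},"minItems":1,"maxItems":20},"minItems":1,"maxItems":1},"jaw":{"type":"number"},"clamp_n":{"type":"number"},"only":{"type":"string"},"quiet":{"type":"boolean"},"lines":{"type":"string"}},"required":["increments"],"additionalProperties":false}. increments is a list that holds a single list of rows (three levels of brackets), with 1 to 20 rows, each of 4 numbers: dx, dy, dz in m, then a turn about the tool's z in rad; each row shifts and turns the commanded pose from where the row before left it, along the tool's axes as they then stand; what a row does not reach is not made up. A row lasts 1/8 s, in which the tool goes at most 0.0625 m and 0.188 rad, less where a joint would pass 70% of its speed; a pose out of reach is approached as far as the arm can. jaw is the finger opening in m, set as the call begins (left out keeps the last). The fingers move at their own pace and stop on an object; clamp_n is the grip in N (left out, the last holds). Time passes only in rows, so rows that do not move let the fingers close. The tool returns the time, the measured TCP pose, the force, the opening and the grip force at its end. only (a regular expression) keeps the lines of the reply that match it, lines (a string "A,B") keeps lines A to B, and quiet returns only ok. Input that does not fit is refused with a message, and nothing moves.
- env.sense(): the state, without advancing time (a new reading comes with each control period).
- env.snapshot(name): name is "scene" or "top" or "wrist"; returns a dict with "image" (480x640x3 uint8, red, green, blue), "fx", "fy", "cx", "cy" (pixels), "dist_coeffs" ([k1, k2, p1, p2, k3] as OpenCV has them; the pictures are not rectified), "eye" and "attitude" of the camera in the world; the wrist camera has in their place "T_tool_cam" (4x4, takes a point from camera to tool coordinates, whose origin is the TCP and whose axes are the flange's). Camera axes: x right, y up, looking along -z (the intrinsics and any distortion apply to the point x, -y, -z); pixel columns grow to the right and rows downward; lengths in m; the calibration is good to about 2 mm. A picture is of the moment at which its call begins: read the wrist's pose just before it. There is no depth.
- env.sign_off(): hands the job in; it is judged then, once.
The state is a dict: "time_s": time; "joint_positions": joint angles; "qvel": joint speeds; "effort": joint torques, N m; "eef_pos": TCP position; "tool_rot": TCP orientation; "ft_force": force on the tool from outside, world axes, zero at the start; "moment": the same for the moment, N m; "grip_width": finger opening in m; "finger_force": force on a finger pad.
Only numpy, scipy, OpenCV 4.12 (cv2) and the standard library are available. Lean on these libraries where they do the work, as an engineer would, in place of code of your own. Each camera call takes 0.05 s, during which the arm holds its last target. There are 200 camera calls.

## Working session

There is one attempt and no reset: what is moved stays moved. The work goes in short steps, Python scripts to look and compute and a tool call to move; the robot and the scene stay as the last step left them, time stands still between calls to the robot, and variables do not carry over. Pictures are saved under pics/ and viewed, at most 14 in all, crops included, and the job is handed in when it is done.

```bash
mkdir -p pics; ls
```

Run:
```python
from rig import env
import cv2,numpy as np
s=env.sense();print(s)
for n in("scene","top"):
    d=env.snapshot(n);cv2.imwrite(f"pics/{n}0.png",d["image"][:,:,::-1]);print({k:v for k,v in d.items() if k!="image"})
    np.save(f"pics/{n}0.npy",{k:v for k,v in d.items() if k!="image"},allow_pickle=True)
```

```text
pics
{'time_s': 0.0, 'joint_positions': array([-1.28159296e+00,  4.91566030e-01,  1.55945742e+00, -1.11535168e-05,
        1.09169428e+00, -1.05602060e-01]), 'qvel': array([ 0.00126738,  0.00175119,  0.00028711, -0.00059643,  0.00075623,
       -0.00086188]), 'effort': array([ 9.25065251e-05, -6.18448806e+01, -2.61587960e+01, -6.97314522e-05,
        4.06948253e-03, -1.66140062e-06]), 'eef_pos': array([ 0.2403522 , -0.57671631,  0.25272096]), 'tool_rot': array([ 9.80578613e-01,  1.96125641e-01, -5.64952729e-05, -5.59713955e-04]), 'ft_force': array([-0.19094546, -0.08568749, -0.14360649]), 'moment': array([-0.01758689,  0.01420487, -0.00792562]), 'finger_force': 0.0, 'grip_width': 0.08530939324332219}
{'fx': 524.4282567703385, 'fy': 524.4282567703385, 'cx': 322.73582858303064, 'cy': 240.778255584167, 'dist_coeffs': array([-0.04165519,  0.        ,  0.        ,  0.        ,  0.        ]), 'eye': array([ 1.01983837, -0.28336047,  0.44463148]), 'attitude': array([0.38538573, 0.22860265, 0.44870523, 0.77322849])}
{'fx': 567.9174007960822, 'fy': 567.9174007960822, 'cx': 322.2983489988953, 'cy': 232.0582141598116, 'dist_coeffs': array([-0.14909048,  0.        ,  0.        ,  0.        ,  0.        ]), 'eye': array([ 0.49427451, -0.01331254,  0.78911965]), 'attitude': array([-0.02396995,  0.04013611,  0.71029055, -0.70235452])}
```

View pics/scene0.png

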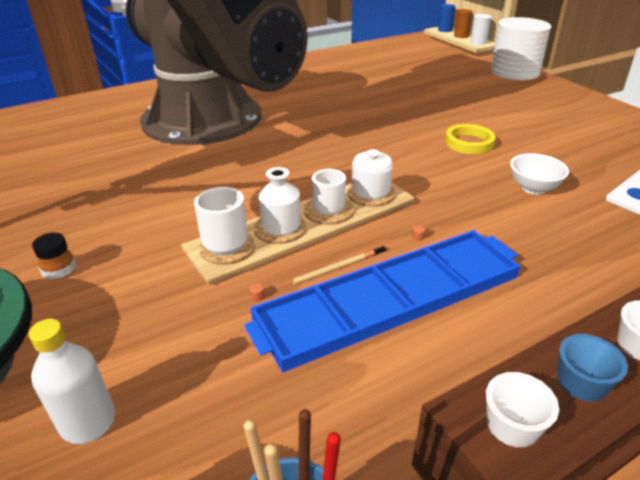

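View pics/top0.png

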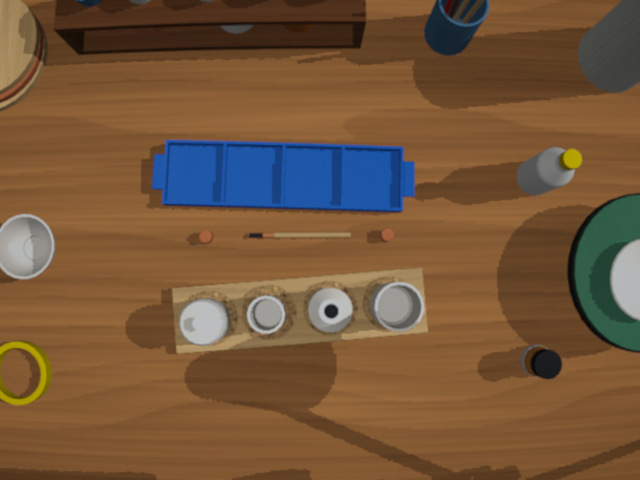

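The scene camera shows the board nearer the robot and the tray beyond it. In the top view left is +y, and the pieces run left to right: caddy (205,322), sakecup (267,314), flask (331,311), teacup (397,306). The tray corners are roughly (163,141) to (403,212). I'll enlarge both rows to measure them.

Create h.py:
```python
import numpy as np,cv2
from scipy.spatial.transform import Rotation as R
def ray(d,uv):
    K=np.array([[d["fx"],0,d["cx"]],[0,d["fy"],d["cy"]],[0,0,1]])
    p=cv2.undistortPoints(np.float64(uv).reshape(-1,1,2),K,d["dist_coeffs"]).reshape(-1,2)
    c=np.c_[p[:,0],-p[:,1],-np.ones(len(p))]
    return R.from_quat(d["attitude"]).apply(c)
def at(d,uv,z):
    r=ray(d,uv); return d["eye"]+r*((z-d["eye"][2])/r[:,2])[:,None]
def proj(d,P):
    K=np.array([[d["fx"],0,d["cx"]],[0,d["fy"],d["cy"]],[0,0,1]])
    c=R.from_quat(d["attitude"]).inv().apply(np.atleast_2d(P)-d["eye"])*[1,-1,-1]
    return cv2.projectPoints(c,np.zeros(3),np.zeros(3),K,d["dist_coeffs"])[0].reshape(-1,2)
def load(n): return np.load(f"pics/{n}.npy",allow_pickle=True).item()
```

Run:
```python
import cv2
im=cv2.imread("pics/top0.png")
def crop(n,x0,x1,y0,y1,f): cv2.imwrite(n,cv2.resize(im[y0:y1,x0:x1],None,fx=f,fy=f,interpolation=cv2.INTER_CUBIC))
crop("pics/cb1.png",165,305,260,360,5); crop("pics/cb2.png",295,435,260,360,5)
crop("pics/ct.png",145,425,130,220,2.8)
```

```text
(no output)
```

View pics/cb1.png

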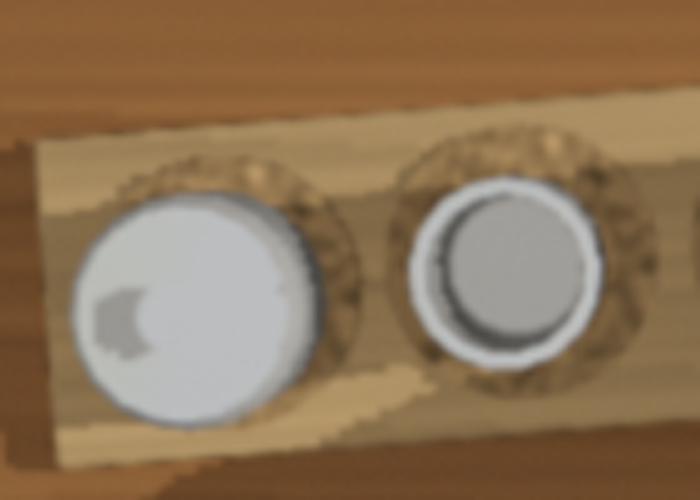

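View pics/cb2.png

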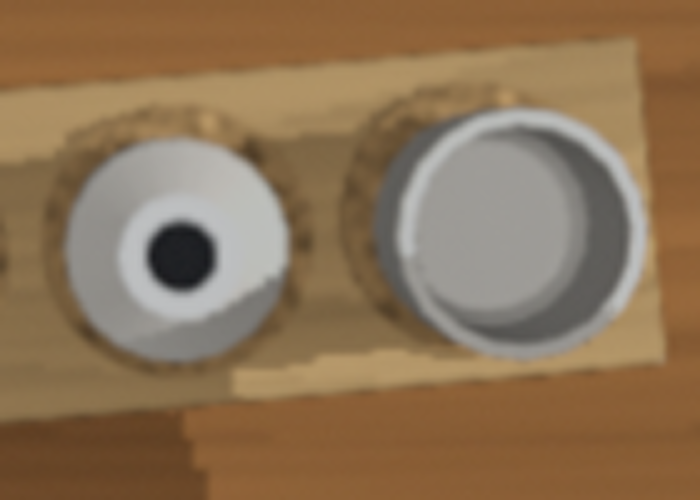

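View pics/ct.png

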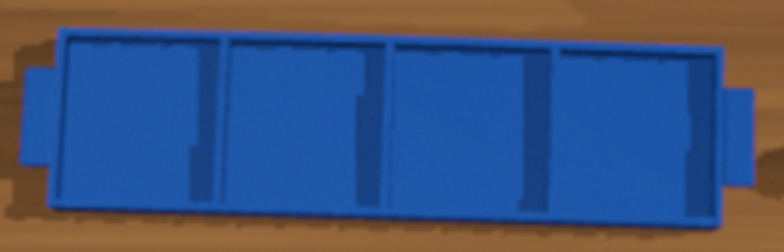

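Readings from the crops, in full-image pixels:
- **Piece tops:** sake rim centre (265.7,314.1), caddy top disc (202.6,321.4), flask mouth (331,311), teacup rim (399,306.2).
- **Board corners:** (172,288.2), (176.6,353), (421.6,267.2), (427.2,331.6).
- **Tray wall-top corners:** (166.1,140.4), (402.5,146.5), (401.5,210.8), (162.5,204).

Run:
```python
from h import *
np.set_printoptions(precision=4,suppress=True)
d=load("top0");s=load("scene0")
it={"caddy":((202.6,321.4),.066,(209.2,317.6)),"sake":((265.7,314.1),.072,(269,311.6)),"flask":((331,311),.104,(330.2,307.4)),"tea":((399,306.2),.092,(390.4,303.6))}
def frame(c,z,w,l):
    P=at(d,c,z)[:,:2] # FL, FR, NR, NL (far-left...)
    e=(P[0]+P[3]-P[1]-P[2]);yaw=np.arctan2(-e[0],e[1])
    print("L",np.linalg.norm(e)/2,"W",np.linalg.norm(P[0]+P[1]-P[2]-P[3])/2,"c",P.mean(0),"yaw",yaw); return P.mean(0),yaw
b=frame([(172,288.2),(421.6,267.2),(427.2,331.6),(176.6,353)],.015,.09,.345)
t=frame([(166.1,140.4),(402.5,146.5),(401.5,210.8),(162.5,204)],.02,.09,.332)
for (k,(uv,z,pd)),y in zip(it.items(),(.123,.041,-.041,-.123)):
    p=at(d,[uv],z)[0];yw=b[1]
    print(k,p,"pad",at(d,[pd],.02)[0][:2],"nominal",b[0]+y*np.array([-np.sin(yw),np.cos(yw)]),"dest",t[0]-y*np.array([-np.sin(t[1]),np.cos(t[1])]),"in scene",proj(s,p))
c,s1=np.cos(t[1]),np.sin(t[1])
for x,y in((.045,.166),(.045,-.166),(-.045,-.166),(-.045,.166)):
    print("traycorner scene",proj(s,[t[0][0]+c*x-s1*y,t[0][1]+s1*x+c*y,.02]))
im=cv2.imread("pics/scene0.png");cv2.imwrite("pics/cs.png",cv2.resize(im[140:370,180:530],None,fx=2.28,fy=2.28,interpolation=cv2.INTER_CUBIC))
```

```text
L 0.3427523503482272 W 0.08830908680958104 c [0.4582 0.0007] yaw 0.0728232940115838
L 0.32914679616712533 W 0.08998325450005863 c [0.6437 0.0219] yaw -0.03765491781328778
caddy [0.4478 0.1229 0.066 ] pad [0.4499 0.1226] nominal [0.4492 0.1234] dest [ 0.6391 -0.101 ] in scene [[372.4139 164.2014]]
sake [0.4568 0.0422 0.072 ] pad [0.4574 0.0417] nominal [0.4552 0.0416] dest [ 0.6421 -0.019 ] in scene [[328.8093 176.8702]]
flask [ 0.4612 -0.0387  0.104 ] pad [ 0.4621 -0.0408] nominal [ 0.4612 -0.0402] dest [0.6452 0.0629] in scene [[277.3805 172.6317]]
tea [ 0.4652 -0.1228  0.092 ] pad [ 0.4659 -0.1224] nominal [ 0.4671 -0.122 ] dest [0.6483 0.1448] in scene [[219.1708 198.9605]]
traycorner scene [[520.0104 265.0713]]
traycorner scene [[281.1821 360.1737]]
traycorner scene [[249.9095 306.7017]]
traycorner scene [[473.4422 228.8855]]
```

View pics/cs.png

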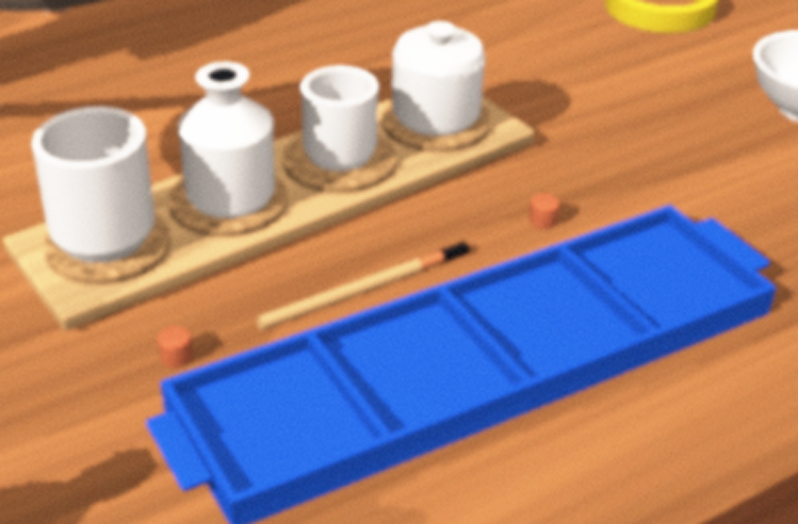

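Both cameras agree to about 2 mm. With tool x along world y and tool y along world x, the fingers close across the row and stay clear of the neighbouring pieces. I'll turn first, then go above the teacup, which belongs in the left compartment.

tcp_steps([
  [[0,0,0,-0.168],[0,0,0,-0.168],[0,0,0,-0.168],[0,0,0,-0.168],[0,0,0,-0.168],[0,0,0,-0.168],[0,0,0,-0.168],[0.0454,0.0225,0,0],[0.0454,0.0225,0,0],[0.0454,0.0225,0,0],[0.0454,0.0225,0,0],[0.0454,0.0225,0,0],[0.0454,0.0225,0,0],[0.0454,0.0225,0,0],[0.0454,0.0225,0,0],[0.0454,0.0225,0,0],[0.0454,0.0225,0,0],[0,0,0,0],[0,0,0,0]],
], jaw=0.085, clamp_n=30)

```text
time_s: 2.48
eef_pos: [0.4652, -0.123, 0.2531]
tool_rot: [0.707, 0.707, -0.0, -0.0]
ft_force: [-0.2, 0.3, 1.0]
grip_width: 0.0854
finger_force: 0.0
```

Run:
```python
from h import *
from rig import env
s=env.sense();print(s["eef_pos"],R.from_quat(s["tool_rot"]).as_matrix().round(4),s["joint_positions"].round(3))
d=env.snapshot("wrist");print(d["T_tool_cam"].round(4));cv2.imwrite("pics/w1.png",d["image"][:,:,::-1])
```

```text
[ 0.46523431 -0.12303486  0.25312311] [[-7.e-04  1.e+00 -4.e-04]
 [ 1.e+00  7.e-04 -1.e-04]
 [-1.e-04 -4.e-04 -1.e+00]] [-0.396  0.288  1.9   -0.     0.954 -0.396]
[[ 5.000e-04  9.550e-01  2.966e-01  7.590e-02]
 [ 1.000e+00 -1.000e-04 -1.100e-03 -7.000e-04]
 [-1.000e-03  2.966e-01 -9.550e-01 -1.212e-01]
 [ 0.000e+00  0.000e+00  0.000e+00  1.000e+00]]
```

View pics/w1.png

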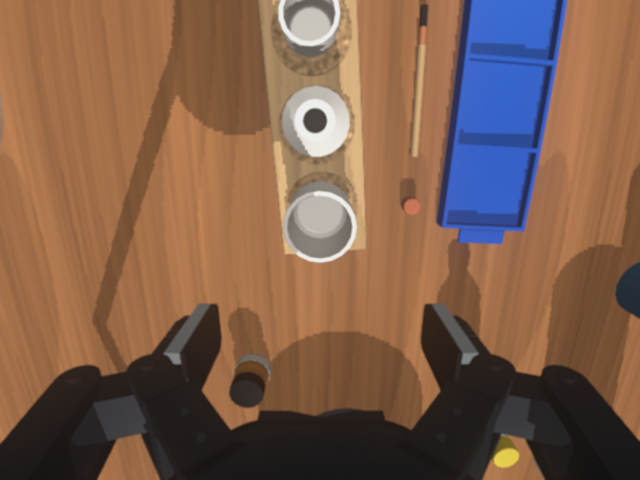

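The wrist view shows the teacup rim centred at about (320,225), on the fingers' mid-plane and clear of both fingers. I'll descend and grip.

tcp_steps([
  [[0,0,0.04,0],[0,0,0.05,0],[0,0,0.05,0],[0,0,0.03,0],[0,0,0.016,0],[0,0,0,0],[0,0,0,0]],
])

```text
time_s: 3.4
eef_pos: [0.4655, -0.1237, 0.0679]
tool_rot: [0.708, 0.707, 0.0, 0.0]
ft_force: [0.0, -0.5, 0.0]
grip_width: 0.0849
finger_force: 0.0
```

tcp_steps([
  [[0,0,0,0],[0,0,0,0],[0,0,0,0],[0,0,0,0],[0,0,0,0],[0,0,0,0]],
], jaw=0.05, clamp_n=30)

```text
time_s: 4.15
eef_pos: [0.4655, -0.1232, 0.0683]
tool_rot: [0.707, 0.707, 0.0, 0.001]
ft_force: [-3.5, -2.1, 8.3]
grip_width: 0.0627
finger_force: 30.9
```

tcp_steps([
  [[0,0,-0.005,0],[0,0,-0.015,0],[0,0,-0.03,0],[0,0,-0.04,0],[0,0,-0.03,0],[0,0,0,0],[0,0,0,0]],
])

```text
time_s: 5.03
eef_pos: [0.465, -0.1227, 0.187]
tool_rot: [0.707, 0.707, -0.0, -0.0]
ft_force: [-0.5, -0.8, -2.2]
grip_width: 0.0624
finger_force: 33.7
```

tcp_steps([
  [[0.0382,0.0262,0,0],[0.0382,0.0262,0,0],[0.0382,0.0262,0,0],[0.0382,0.0262,0,0],[0.0382,0.0262,0,0],[0.0382,0.0262,0,0],[0.0382,0.0262,0,0],[0,0,0,0],[0,0,0.03,0],[0,0,0.04,0],[0,0,0.03,0],[0,0,0,0],[0,0,0,0]],
])

```text
time_s: 6.65
eef_pos: [0.649, 0.1441, 0.0879]
tool_rot: [0.707, 0.707, 0.0, 0.0]
ft_force: [0.2, -0.0, -1.1]
grip_width: 0.0625
finger_force: 34.0
```

Run:
```python
from h import *
from rig import env
s=env.sense();print(s["eef_pos"])
d=env.snapshot("scene");im=d["image"][:,:,::-1]
cv2.imwrite("pics/s2.png",cv2.resize(im[120:320,360:600],None,fx=3,fy=3,interpolation=cv2.INTER_CUBIC))
```

```text
[0.64901245 0.14413203 0.0878598 ]
```

View pics/s2.png

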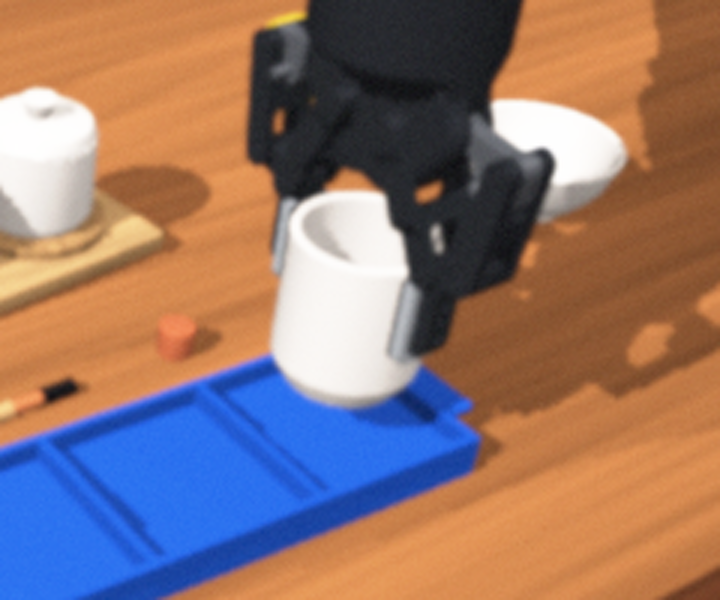

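The teacup hangs upright over the left-end compartment with its bottom at about z = 0.04. I'll lower it gently.

tcp_steps([
  [[0,0,0.014,0],[0,0,0.008,0],[0,0,0.003,0],[0,0,0.002,0],[0,0,0.001,0],[0,0,0.001,0],[0,0,0,0],[0,0,0,0]],
])

```text
time_s: 7.7
eef_pos: [0.6489, 0.1445, 0.0585]
tool_rot: [0.707, 0.707, 0.0, 0.0]
ft_force: [-0.5, 0.5, -1.1]
grip_width: 0.0624
finger_force: 34.1
```

tcp_steps([
  [[0,0,0.001,0],[0,0,0.0005,0],[0,0,0,0]],
])

```text
time_s: 8.07
eef_pos: [0.6489, 0.1445, 0.0584]
tool_rot: [0.707, 0.707, 0.0, 0.0]
ft_force: [-5.1, 0.9, 12.5]
grip_width: 0.0624
finger_force: 35.2
```

tcp_steps([
  [[0,0,0.0005,0],[0,0,0,0]],
])

```text
time_s: 8.32
eef_pos: [0.6489, 0.1445, 0.0583]
tool_rot: [0.707, 0.707, 0.0, 0.0]
ft_force: [-7.6, -0.6, 17.7]
grip_width: 0.0622
finger_force: 35.5
```

The cup touched the floor at the expected height. I'll release and retreat.

tcp_steps([
  [[0,0,-0.0008,0],[0,0,0,0],[0,0,0,0],[0,0,0,0]],
], jaw=0.085)

```text
time_s: 8.82
eef_pos: [0.6488, 0.1444, 0.0568]
tool_rot: [0.707, 0.707, -0.0, -0.0]
ft_force: [0.2, -1.3, -0.8]
grip_width: 0.085
finger_force: 0.0
```

tcp_steps([
  [[0,0,-0.01,0],[0,0,-0.03,0],[0,0,-0.04,0],[0,0,-0.04,0],[0,0,0,0],[0,0,0,0]],
])

```text
time_s: 9.57
eef_pos: [0.6485, 0.1444, 0.177]
tool_rot: [0.707, 0.707, -0.0, -0.0]
ft_force: [1.5, 0.2, -0.3]
grip_width: 0.0853
finger_force: 0.0
```

Run:
```python
from rig import env
print(env.sense()["eef_pos"])
```

```text
[0.64851051 0.14442466 0.17703078]
```

tcp_steps([
  [[-0.0306,-0.0312,0,0],[-0.0306,-0.0312,0,0],[-0.0306,-0.0312,0,0],[-0.0306,-0.0312,0,0],[-0.0306,-0.0312,0,0],[-0.0306,-0.0312,0,0],[0,0,0,0],[0,0,0,0]],
])

```text
time_s: 10.58
eef_pos: [0.4619, -0.0391, 0.1767]
tool_rot: [0.707, 0.707, -0.0, -0.0]
ft_force: [0.5, -0.6, 0.4]
grip_width: 0.0848
finger_force: 0.0
```

Run:
```python
from h import *
from rig import env
s=env.sense();print(s["eef_pos"])
d=env.snapshot("wrist");im=d["image"][:,:,::-1]
T=np.eye(4);T[:3,:3]=R.from_quat(s["tool_rot"]).as_matrix();T[:3,3]=s["eef_pos"];T=T@d["T_tool_cam"]
d["eye"]=T[:3,3];d["attitude"]=R.from_matrix(T[:3,:3]).as_quat()
print("flask lip expected",proj(d,[.4612,-.0387,.104]),proj(d,[.4612,-.0487,.104]))
cv2.imwrite("pics/w3.png",im)
```

```text
[ 0.46188806 -0.03910401  0.1766929 ]
flask lip expected [[320.31572875 266.09243745]] [[320.321636   281.62138173]]
```

View pics/w3.png

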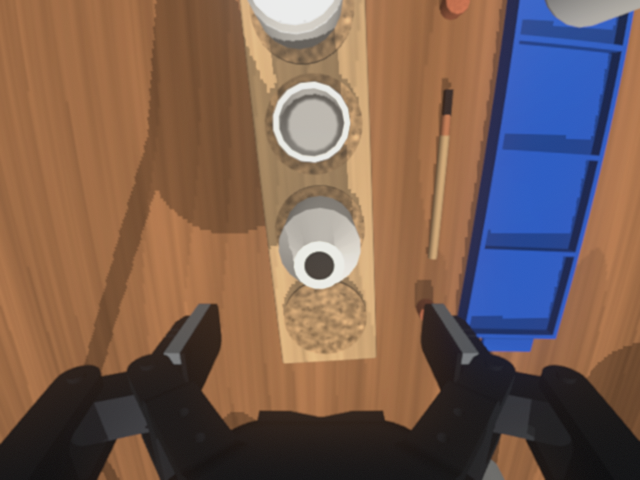

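The flask lip is at (319,265), against a predicted (320,266), so the localisation holds. I'll descend, grip and lift.

tcp_steps([
  [[0,0,0.03,0],[0,0,0.04,0],[0,0,0.03,0],[0,0,0.011,0],[0,0,0,0],[0,0,0,0]],
])

```text
time_s: 11.38
eef_pos: [0.4621, -0.0391, 0.0669]
tool_rot: [0.707, 0.707, 0.0, 0.001]
ft_force: [0.3, -0.5, -0.0]
grip_width: 0.0851
finger_force: 0.0
```

tcp_steps([
  [[0,0,0,0],[0,0,0,0],[0,0,0,0],[0,0,0,0],[0,0,0,0],[0,0,0,0]],
], jaw=0.04, clamp_n=30)

```text
time_s: 12.12
eef_pos: [0.4618, -0.0392, 0.067]
tool_rot: [0.707, 0.707, 0.0, 0.001]
ft_force: [-0.8, 0.3, 10.2]
grip_width: 0.0554
finger_force: 29.7
```

tcp_steps([
  [[0,0,-0.005,0],[0,0,-0.015,0],[0,0,-0.03,0],[0,0,-0.04,0],[0,0,-0.03,0],[0,0,0,0],[0.0204,0.0366,0,0],[0.0204,0.0366,0,0],[0.0204,0.0366,0,0],[0.0204,0.0366,0,0],[0.0204,0.0366,0,0],[0,0,0,0],[0,0,0.03,0],[0,0,0.04,0],[0,0,0.03,0],[0,0,0,0],[0,0,0,0]],
])

```text
time_s: 14.25
eef_pos: [0.6447, 0.0627, 0.0867]
tool_rot: [0.707, 0.707, 0.0, 0.0]
ft_force: [0.0, 0.4, -2.4]
grip_width: 0.0551
finger_force: 32.8
```

tcp_steps([
  [[0,0,0.014,0],[0,0,0.008,0],[0,0,0.003,0],[0,0,0.002,0],[0,0,0.001,0],[0,0,0.0005,0],[0,0,0,0],[0,0,0,0]],
])

```text
time_s: 15.25
eef_pos: [0.6446, 0.0628, 0.0577]
tool_rot: [0.707, 0.707, 0.0, 0.0]
ft_force: [-0.1, -0.7, -2.3]
grip_width: 0.0552
finger_force: 32.9
```

tcp_steps([
  [[0,0,0.001,0],[0,0,0,0]],
])

```text
time_s: 15.5
eef_pos: [0.6447, 0.0629, 0.0572]
tool_rot: [0.707, 0.707, 0.0, 0.0]
ft_force: [-2.8, -0.1, 5.1]
grip_width: 0.0548
finger_force: 33.4
```

tcp_steps([
  [[0,0,0,0],[0,0,0,0],[0,0,0,0],[0,0,0,0]],
], jaw=0.085)

```text
time_s: 16.0
eef_pos: [0.6446, 0.0629, 0.0565]
tool_rot: [0.707, 0.707, -0.0, 0.0]
ft_force: [0.3, -0.1, 0.3]
grip_width: 0.085
finger_force: 0.0
```

tcp_steps([
  [[0,0,-0.01,0],[0,0,-0.03,0],[0,0,-0.04,0],[0,0,-0.04,0],[0,0,0,0],[0,0,0,0]],
])

```text
time_s: 16.75
eef_pos: [0.6443, 0.0629, 0.1766]
tool_rot: [0.707, 0.707, -0.0, -0.0]
ft_force: [-0.8, -0.3, -0.4]
grip_width: 0.085
finger_force: 0.0
```

tcp_steps([
  [[-0.0052,-0.0470,0,0],[-0.0052,-0.0470,0,0],[-0.0052,-0.0470,0,0],[-0.0052,-0.0470,0,0],[0,0,0,0],[0,0,0.03,0],[0,0,0.04,0],[0,0,0.03,0],[0,0,0.018,0],[0,0,0,0],[0,0,0,0]],
])

```text
time_s: 18.12
eef_pos: [0.457, 0.0421, 0.0587]
tool_rot: [0.707, 0.707, -0.0, 0.0]
ft_force: [-0.6, 0.7, -0.1]
grip_width: 0.0848
finger_force: 0.0
```

tcp_steps([
  [[0,0,0,0],[0,0,0,0],[0,0,0,0],[0,0,0,0],[0,0,0,0],[0,0,0,0],[0,0,0,0]],
], jaw=0.03, clamp_n=30)

```text
time_s: 19.0
eef_pos: [0.4568, 0.042, 0.0593]
tool_rot: [0.707, 0.707, 0.0, 0.0]
ft_force: [-0.2, -0.4, 6.6]
grip_width: 0.0467
finger_force: 30.1
```

tcp_steps([
  [[0,0,-0.005,0],[0,0,-0.015,0],[0,0,-0.03,0],[0,0,-0.04,0],[0,0,-0.03,0],[0,0,0,0],[-0.0153,0.0463,0,0],[-0.0153,0.0463,0,0],[-0.0153,0.0463,0,0],[-0.0153,0.0463,0,0],[0,0,0,0],[0,0,0.03,0],[0,0,0.04,0],[0,0,0.03,0],[0,0,0,0],[0,0,0,0]],
])

```text
time_s: 21.0
eef_pos: [0.6418, -0.0191, 0.0793]
tool_rot: [0.707, 0.707, 0.0, 0.0]
ft_force: [0.2, -0.2, 0.0]
grip_width: 0.0465
finger_force: 31.4
```

tcp_steps([
  [[0,0,0.014,0],[0,0,0.008,0],[0,0,0.003,0],[0,0,0.002,0],[0,0,0.001,0],[0,0,0.0005,0],[0,0,0,0],[0,0,0,0]],
])

```text
time_s: 22.0
eef_pos: [0.6419, -0.0191, 0.0502]
tool_rot: [0.707, 0.707, 0.0, 0.0]
ft_force: [-0.2, -0.1, -0.7]
grip_width: 0.0463
finger_force: 31.4
```

tcp_steps([
  [[0,0,0.0008,0],[0,0,0,0]],
])

```text
time_s: 22.25
eef_pos: [0.6419, -0.0192, 0.0494]
tool_rot: [0.707, 0.707, 0.0, 0.0]
ft_force: [-0.1, -0.3, -0.5]
grip_width: 0.0465
finger_force: 31.4
```

tcp_steps([
  [[0,0,0.0005,0],[0,0,0,0]],
])

```text
time_s: 22.5
eef_pos: [0.6419, -0.0192, 0.0493]
tool_rot: [0.707, 0.707, 0.0, 0.0]
ft_force: [-1.5, 0.5, 5.0]
grip_width: 0.0464
finger_force: 32.0
```

tcp_steps([
  [[0,0,0,0],[0,0,0,0],[0,0,0,0],[0,0,0,0]],
], jaw=0.085)

```text
time_s: 23.0
eef_pos: [0.6418, -0.0192, 0.0487]
tool_rot: [0.707, 0.707, -0.0, 0.0]
ft_force: [0.3, -0.5, -0.2]
grip_width: 0.0847
finger_force: 0.0
```

tcp_steps([
  [[0,0,-0.01,0],[0,0,-0.03,0],[0,0,-0.04,0],[0,0,-0.04,0],[0,0,0,0],[0.0284,-0.0386,0,0],[0.0284,-0.0386,0,0],[0.0284,-0.0386,0,0],[0.0284,-0.0386,0,0],[0.0284,-0.0386,0,0],[0,0,0,0],[0,0,0,0]],
])

```text
time_s: 24.5
eef_pos: [0.4493, 0.1229, 0.1688]
tool_rot: [0.707, 0.707, 0.0, 0.0]
ft_force: [-0.2, -0.5, 0.4]
grip_width: 0.0848
finger_force: 0.0
```

Run:
```python
from h import *
from rig import env
s=env.sense();print(s["eef_pos"])
d=env.snapshot("wrist");im=d["image"][:,:,::-1]
T=np.eye(4);T[:3,:3]=R.from_quat(s["tool_rot"]).as_matrix();T[:3,3]=s["eef_pos"];T=T@d["T_tool_cam"]
d["eye"]=T[:3,3];d["attitude"]=R.from_matrix(T[:3,:3]).as_quat()
print("knob top expected",proj(d,[.449,.123,.086]),proj(d,[.449,.113,.086]),"pad",proj(d,[.449,.123,.02]))
cv2.imwrite("pics/w4.png",im)
```

```text
[0.44925988 0.12288329 0.16881055]
knob top expected [[320.87121959 260.57492384]] [[320.8531633  275.49732587]] pad [[320.69547624 231.80730794]]
```

View pics/w4.png

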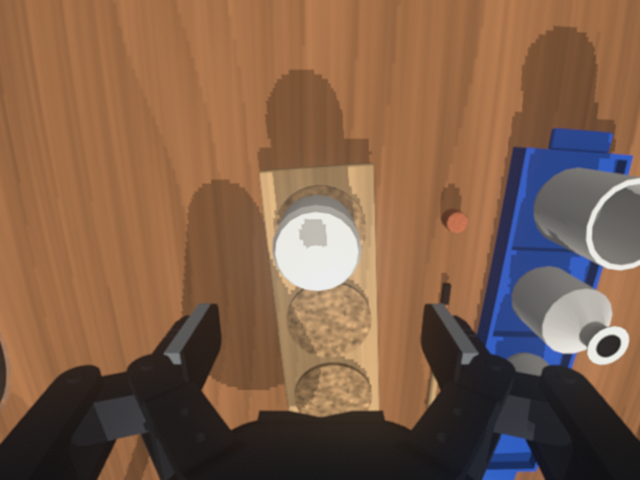

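The caddy's top disc is centred at about (316,248), against a predicted (321,251), so it sits about 3 mm nearer the robot. I'll shift slightly, then descend and grip.

tcp_steps([
  [[0.001,-0.0025,0,0],[0,0,0.03,0],[0,0,0.04,0],[0,0,0.03,0],[0,0,0.009,0],[0,0,0,0],[0,0,0,0]],
])

```text
time_s: 25.42
eef_pos: [0.4468, 0.1239, 0.0607]
tool_rot: [0.707, 0.707, 0.001, 0.001]
ft_force: [-0.3, -0.2, -0.2]
grip_width: 0.0853
finger_force: 0.0
```

tcp_steps([
  [[0,0,0,0],[0,0,0,0],[0,0,0,0],[0,0,0,0],[0,0,0,0],[0,0,0,0]],
], jaw=0.04, clamp_n=30)

```text
time_s: 26.18
eef_pos: [0.4465, 0.1239, 0.0607]
tool_rot: [0.707, 0.707, 0.0, 0.0]
ft_force: [-1.9, -0.8, 10.3]
grip_width: 0.059
finger_force: 30.0
```

tcp_steps([
  [[0,0,-0.005,0],[0,0,-0.015,0],[0,0,-0.03,0],[0,0,-0.04,0],[0,0,-0.03,0],[0,0,0,0],[-0.0375,0.0321,0,0],[-0.0375,0.0321,0,0],[-0.0375,0.0321,0,0],[-0.0375,0.0321,0,0],[-0.0375,0.0321,0,0],[-0.0375,0.0321,0,0],[0,0,0,0],[0,0,0.03,0],[0,0,0.04,0],[0,0,0.03,0],[0,0,0,0],[0,0,0,0]],
])

```text
time_s: 28.42
eef_pos: [0.639, -0.1008, 0.0804]
tool_rot: [0.707, 0.707, 0.0, 0.0]
ft_force: [0.0, 0.3, -1.4]
grip_width: 0.0595
finger_force: 33.5
```

tcp_steps([
  [[0,0,0.014,0],[0,0,0.008,0],[0,0,0.003,0],[0,0,0.002,0],[0,0,0.001,0],[0,0,0.0005,0],[0,0,0,0],[0,0,0,0]],
])

```text
time_s: 29.42
eef_pos: [0.639, -0.1012, 0.0514]
tool_rot: [0.707, 0.707, 0.0, 0.0]
ft_force: [-0.7, -0.0, -1.9]
grip_width: 0.0592
finger_force: 33.5
```

tcp_steps([
  [[0,0,0.0008,0],[0,0,0,0]],
])

```text
time_s: 29.68
eef_pos: [0.639, -0.1012, 0.0509]
tool_rot: [0.707, 0.707, 0.0, 0.0]
ft_force: [-1.7, 0.0, 4.1]
grip_width: 0.0588
finger_force: 33.8
```

Contact with the floor. I'll release, retreat and check.

tcp_steps([
  [[0,0,0,0],[0,0,0,0],[0,0,0,0],[0,0,0,0]],
], jaw=0.085)

```text
time_s: 30.18
eef_pos: [0.6389, -0.1012, 0.0504]
tool_rot: [0.707, 0.707, -0.0, 0.0]
ft_force: [-0.2, 0.6, -0.7]
grip_width: 0.0851
finger_force: 0.0
```

tcp_steps([
  [[0,0,-0.01,0],[0,0,-0.03,0],[0,0,-0.04,0],[0,0,-0.05,0],[0,0,-0.05,0],[0,-0.05,0,0],[0,-0.05,0,0],[0,-0.05,0,0],[0,-0.05,0,0],[0,0,0,0],[0,0,0,0]],
])

```text
time_s: 31.55
eef_pos: [0.4396, -0.1014, 0.2313]
tool_rot: [0.707, 0.707, 0.0, 0.001]
ft_force: [0.3, -0.5, -0.2]
grip_width: 0.0848
finger_force: 0.0
```

Run:
```python
from h import *
from rig import env
a=env.snapshot("scene")["image"][:,:,::-1];b=env.snapshot("top")["image"][:,:,::-1]
A=cv2.resize(a[140:370,180:530],(800,526));cv2.imwrite("pics/f1.png",A)
cv2.imwrite("pics/f2.png",cv2.resize(b[100:330,140:440],(782,600)))
```

```text
(no output)
```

View pics/f1.png

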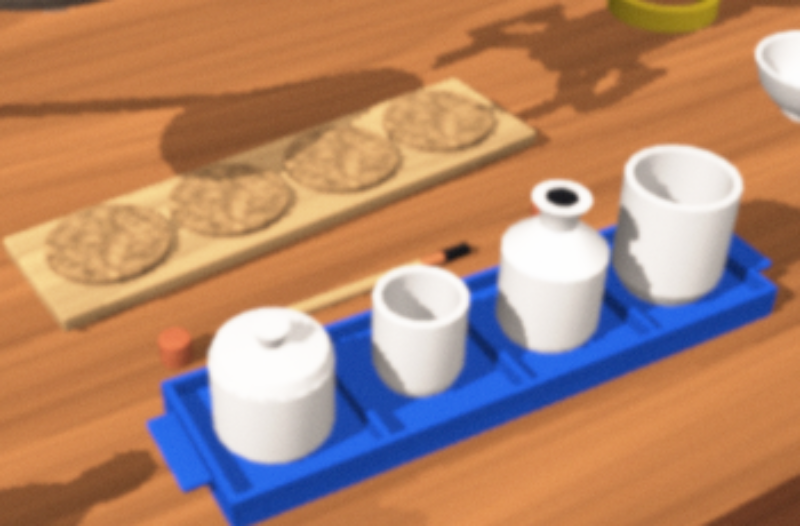

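View pics/f2.png

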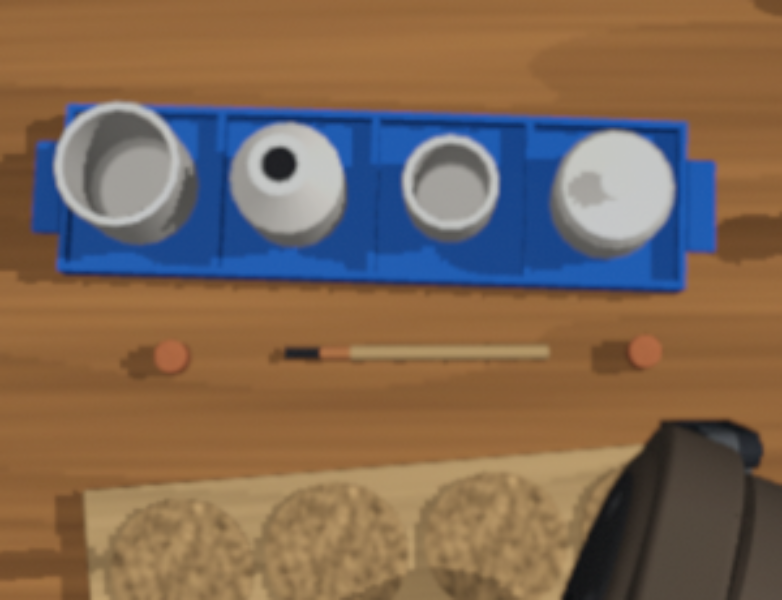

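The pictures show all four pieces upright and centred in their compartments: teacup, flask, sakecup, caddy from left to right, which is the reverse of the board. The arm is clear of everything.

```bash
python3 -c "
from rig import env
print(env.sign_off())"
```

```text
the job is handed in; nothing more can be done
None
```

All four pieces stand upright and released in the tray in reverse order (teacup, flask, sakecup, caddy from left to right), and the job was handed in at about 32 s; the hand-in returned no verdict.

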